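# Lower the bench lift level with the loader deck

### The job

The freezer box stands on the raised platform of the hydraulic bench lift. Push the red-knobbed release lever round to crack the valve open a fraction of a turn, so the platform sinks slowly (about a centimetre a second), and shut the valve again so that the platform stays level with the blue deck beside it. Finish by nipping the lever up snug against its closed stop without forcing it, touch neither the platform nor the box, and leave the other things on the bench where they are.

Things in the scene. Friction and masses are not known exactly. Their poses are not given: they have to be found in the camera images.
- lift: Grey base of the hydraulic bench lift with an orange stripe, 170 (x) x 320 (y) x 50 high mm, fixed to the bench. Origin: centre of its underside. In its frame the ram stands at (0, 85) mm and the vertical valve axis at (-20, -100) mm.
- ram (a joint): How far the ram has sunk from its raised start, m: 0 = raised, 0.127 = fully down. It sinks (value grows) under its own weight and that of the box while the valve is open far enough, faster the farther it is open. Faster than 0.03 m/s is too fast. It cannot be raised again.
- platform: Square aluminium plate 150 x 150 x 10 mm carried by the ram, with the freezer box on it. Origin: centre of its TOP face, 205 mm above the bench at the start; axes as the lift's. Not to be touched.
- valve (a joint): Turn of the release valve, rad: 0 = closed on its stop; grows counter-clockwise seen from above as it opens, 1.5 at most. Stays where left; starts at 0 to 0.15. The ram holds at first; it starts to sink somewhere between 0.25 and 1.1 rad, sooner the heavier the box; beyond that each 0.1 rad adds about 10 mm/s, so fully open is far too fast. Turning it back slows and stops the ram at once.
- handle: Steel lever of the valve, turning with it, with an upright red knob at its end. Origin: on the valve axis, 62 mm above the bench; the knob's axis is at -70 mm on the handle's own x axis. The bar is 12 mm wide, its top 78 mm above the bench. At valve = 0 its axes are parallel to the lift's. More than 30 N in total on the lever damages the valve, so push it, do not squeeze it.
- knob (a point): Point on the axis of the red knob, 98 mm above the bench. The knob is an upright round post, 16 mm diameter, from 70 to 114 mm above the bench. It takes 2 to 6 N sideways here to turn the valve, most when closing. The closed stop gives about 10 N per mm here; snug is a push of 10 to 20 N onto the stop (under 7 N is not snug).
- deck: White sample loader beside the lift with a flat blue deck on top, 150 x 140 mm, fixed. Origin: centre of its TOP face; 8 mm gap to the platform's edge. Its height above the bench differs from one start to the next, 90 to 145 mm.
- freezer_box: Purple lidded freezer box 124 x 124 x 76 mm, loose on the platform, weight unknown. Origin: centre of its underside. Not to be touched.
- pot: Bystander: clear sample jar with white lid, 56 mm diameter, 75 mm high. Origin: centre of its underside.
- timer: Bystander: white bench timer 30 x 75 x 65 mm. Origin: centre of its underside.
- centrifuge: Bystander: round white and orange mini centrifuge, 170 mm diameter, 112 mm high. Origin: centre of its underside.
- tube_rack: Bystander: green tube rack 70 x 130 x 60 mm with capped tubes up to 104 mm. Origin: centre of its underside.

How it is judged (in metres and radians):
On the way, in this order (a step that is already met when the one before it is completed fails the run):
1. the valve is cracked open and the platform is sinking, at least 10 mm below its start and still more than 5 mm above the deck (distance of platform from where it was at the start of the episode above 0.01 m and velocity of joint ram above 0.001 m/s and value of joint valve above 0.2 rad and z of platform in the frame of deck above 0.005 m), for 0.2 s.
2. with the platform level with the deck the lever is pressed snug onto its closed stop with at least 7 N (value of joint valve below 0.06 rad and contact force between anything else and handle above 7 N and z of platform in the frame of deck between -0.005 and 0.005 m), for 0.1 s.
At the end, for the whole second after the job is handed in: The platform's top is within 5 mm of the deck's height and at rest, the valve is closed (below 0.1 rad), and the freezer box stands upright in the middle of the platform (within 30 mm) (z of platform in the frame of deck between -0.005 and 0.005 m and value of joint valve below 0.1 rad and velocity of joint ram between -0.001 and 0.001 m/s and horizontal distance between freezer_box and platform below 0.03 m and z of freezer_box in the frame of platform below 0.005 m and angle between freezer_box's own z axis and vertical below 0.1 rad); the robot touches nothing.
It fails at once if the platform sinks faster than 30 mm/s (velocity of joint ram above 0.03 m/s).
It fails at once if more than 30 N on the lever (contact force between anything else and handle above 30 N).
It fails at once if the robot touches the platform or the freezer box with more than 2 N (contact force between any of the arm, the fingers and platform above 2 N or contact force between any of the arm, the fingers and freezer_box above 2 N).
It fails at once if a bystander is moved more than 15 mm (distance of any of pot, timer, centrifuge, tube_rack from where it was at the start of the episode above 0.015 m).
It also fails if it takes over 72 s, if anything falls off the work surface, if the arm or the gripper's body presses on something with over 40 N, if the wrist force passes 120 N, or if a joint passes its speed limit or range.

### The arm

A 6-joint arm with a two-finger parallel gripper is mounted at the origin on the work surface. World frame = base frame: x ahead of the robot, y to its left, z up, the work surface at z = 0. Lengths are in mm, angles in rad, forces in N, time in s.
With the tool pointing down it reaches from about 350 to 975 mm from the base axis. Payload 7.1 kg.
Tool frame: the origin (TCP) lies on the front face of the gripper's body, between the roots of the fingers; the fingertips stand 80 mm ahead of it and the grasp point (between the pads) lies 61 mm ahead of it; z points along the fingers, y is the line along which they close (so a half turn about z gives the same grasp; the last joint's range is limited). The gripper opens to 88 mm and grips with 3 to 60 N. Pads are 20 mm wide; open, the fingers measure 115 mm over their backs; the gripper's body (75 mm by 178 mm) begins 61 mm behind the grasp point.
Start: joints at [-1.237, 0.423, 1.63, -0, 1.089, -0.019], TCP at [215.971, -586.483, 302.675] pointing down, gripper open.
Joint ranges: [-3, 3], [-0.9, 2.11], [0.09, 2.58], [-1.31, 4.45], [0.11, 2.69], [-2.54, 2.54]. Speed limits (rad/s): [2.39, 2.39, 3.01, 3.14, 3.14, 3.14].

### API

Orientations are given as a rotation vector (axis times angle).
In Python, from workcell import readout, vision, close_job gives the robot as it stands.
- The arm moves only by the tool servo_tool, never from a script. Its argument "plan" is a list that holds one entry, the list of rows, each a list of 7 numbers: the gripper command: -1 is fully open, 1 is shut, values between are in proportion, then the shift along the world's x, y, z in units of 40 mm (1.0 is 40 mm), then the turn, a rotation vector about the world's x, y, z in units of 5 degrees (1.0 is 5 degrees). A call has 1 to 5 rows; each row shifts and turns the commanded pose from where the row before left it; what a row does not reach is not made up. A row lasts 1/12 s, in which the tool goes at most 41.7 mm and 7.16 degrees, less where a joint would pass 70% of its speed; a pose out of reach is approached as far as the arm can. A call is refused whole if a number of a shift passes 1 or a number of a turn 1, either way. A call with a gripper value outside its range is refused whole. The fingers move at their own pace and stop on an object; the grip force is fixed at half the most. Time passes only in rows, so rows that do not move let the fingers close. It gives the time, the measured TCP pose, the force, the opening and the grip force at its end, in the units of the state.
- readout.get_obs(): the state, without advancing time (a new reading comes with each control period).
- vision.get_image(name): name is "scene" or "top" or "wrist"; returns the picture (400x640x3 uint8, red, green, blue); there is no depth.
- vision.camera_params(name): a dict with "fx", "fy", "cx", "cy" (pixels), "rvec" (rotation vector, rad) and "tvec" (3), from world to camera coordinates, as OpenCV has them; the wrist camera has in their place "hand_eye" (4x4, takes a point from camera to tool coordinates, whose origin is the TCP and whose axes are the flange's). Camera axes: x right, y down, z forward; pixel columns grow to the right and rows downward; lengths in mm; the calibration is good to about 2 mm. A picture is of the moment at which its call begins: read the wrist's pose just before it. camera_params takes no time and is no camera call.
- close_job(): hands the job in; it is judged then, once.
The state is a dict: "t": time; "qpos": joint angles; "qvel": joint speeds; "joint_torque": joint torques, N m; "ee_pos": TCP position; "orientation": TCP orientation; "ft_force": force on the tool from outside, world axes, zero at the start; "moment": the same for the moment, N m; "width": finger opening in mm; "grasp_force": force on a finger pad.
Only numpy, scipy, OpenCV 4.12 (cv2) and the standard library are available. Lean on these libraries where they do the work, as an engineer would, in place of code of your own. Each camera call takes 0.05 s, during which the arm holds its last target. There are 200 camera calls.

## Working session

There is one attempt and no reset: what is moved stays moved. The work goes in short steps, Python scripts to look and compute and a tool call to move; the robot and the scene stay as the last step left them, time stands still between calls to the robot, and variables do not carry over. Pictures are saved under pics/ and viewed, at most 10 in all, crops included, and the job is handed in when it is done.

Besides the shell and the picture viewer there is one more tool, called in YAML: its name, and indented under it one key for each argument. servo_tool: Moves the arm, as the interface text tells. Its arguments: {"type":"object","properties":{"plan":{"type":"array"}},"required":["plan"]}

```bash
mkdir -p pics; cat > h.py <<'E'
import numpy as np, cv2
from workcell import readout, vision, close_job
def cam(n):
    p=vision.camera_params(n);K=np.array([[p['fx'],0,p['cx']],[0,p['fy'],p['cy']],[0,0,1.]])
    return K,cv2.Rodrigues(np.array(p['rvec'],float))[0],np.array(p['tvec'],float).ravel()
def ray(n,u,v):
    K,R,t=cam(n);return -R.T@t,R.T@np.linalg.inv(K)@np.array([u,v,1.])
def onz(n,u,v,z):
    c,d=ray(n,u,v);return c+d*(z-c[2])/d[2]
def proj(n,P):
    K,R,t=cam(n);q=K@(R@np.array(P,float)+t);return q[:2]/q[2]
def save(n,f):
    im=vision.get_image(n);cv2.imwrite('pics/'+f,im[:,:,::-1]);return im
E
python3 - <<'E'
from h import *
for n in('scene','top'):
    save(n,n+'0.png');c,d=ray(n,320,200);print(n,c.round(),cam(n)[0][0,0])
print({k:np.round(v,3) for k,v in readout.get_obs().items()})
E
```

```text
scene [1020.  804.  982.] 491.15241519916634
top [ 306.    6. 1138.] 404.9037577771435
{'t': np.float64(0.1), 'qpos': array([-1.237,  0.424,  1.631,  0.   ,  1.089, -0.019]), 'qvel': array([-0.001, -0.001, -0.005,  0.001,  0.001, -0.002]), 'joint_torque': array([ 1.0000e-03, -5.4561e+01, -2.7432e+01,  6.5000e-02,  1.9000e-02,
       -0.0000e+00]), 'ee_pos': array([ 215.867, -586.145,  301.993]), 'orientation': array([-3.092, -0.551,  0.   ]), 'ft_force': array([ 0.311, -0.745, -0.18 ]), 'moment': array([ 0.014,  0.047, -0.014]), 'grasp_force': np.float64(0.0), 'width': np.float64(87.443)}
```

View pics/scene0.png

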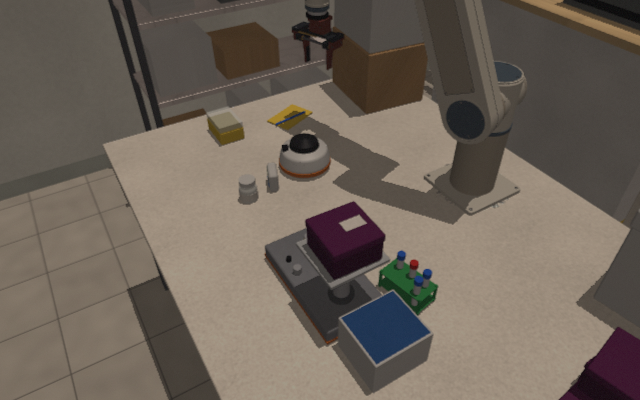

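View pics/top0.png

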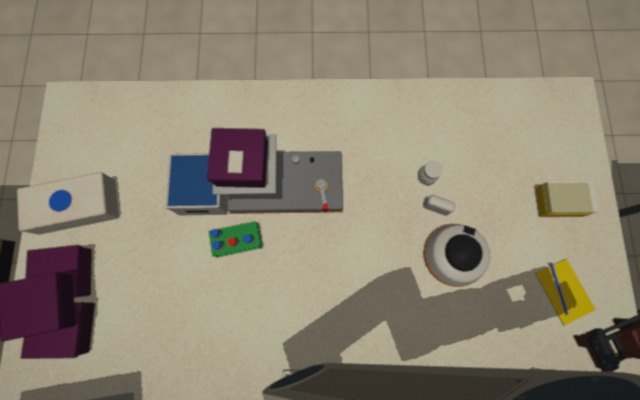

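Scene shows the lift with the purple box at about (345,240), the deck at (385,330), and the rack at (408,285). The top view shows the valve at (321,186), the red knob at (325,208) and the deck at (195,180). The lever points towards the robot (−x), and opening moves the knob to −y, to the right in this view.

```bash
python3 - <<'E'
from h import *
s=cv2.imread('pics/scene0.png');t=cv2.imread('pics/top0.png')
a=cv2.resize(s[195:355,255:445],None,fx=4,fy=3.7,interpolation=cv2.INTER_CUBIC)
cv2.imwrite('pics/c1.png',cv2.resize(s[195:345,250:450],None,fx=4,fy=4,interpolation=cv2.INTER_CUBIC))
cv2.imwrite('pics/c2.png',cv2.resize(t[120:220,160:360],None,fx=4,fy=4,interpolation=cv2.INTER_CUBIC))
for n,im in(('scene',s),('top',t)):
    h=cv2.cvtColor(im,cv2.COLOR_BGR2HSV)
    m=cv2.inRange(h,(100,120,50),(118,255,255))
    cs=sorted(cv2.findContours(m,0,2)[0],key=cv2.contourArea)[-1]
    print(n,'deck',cv2.approxPolyDP(cs,4,True)[:,0].tolist())
    m=cv2.inRange(h,(0,150,90),(8,255,255))|cv2.inRange(h,(174,150,90),(180,255,255))
    for c in cv2.findContours(m,0,2)[0]: print('red',cv2.boundingRect(c))
E
```

```text
scene deck [[393, 292], [343, 317], [376, 362], [428, 332]]
red (410, 260, 8, 6)
top deck [[173, 156], [169, 204], [215, 203], [212, 183], [205, 177], [207, 156]]
red (228, 238, 8, 8)
red (323, 204, 5, 6)
```

View pics/c1.png

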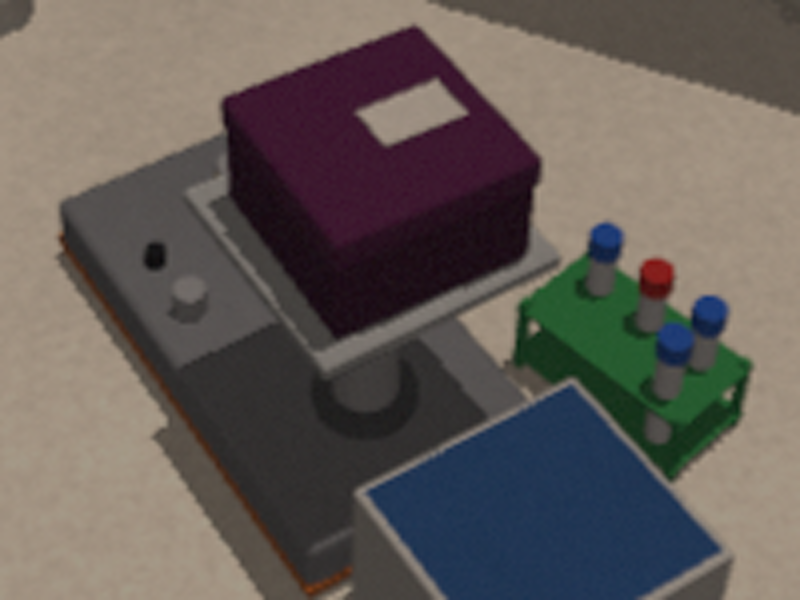

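View pics/c2.png

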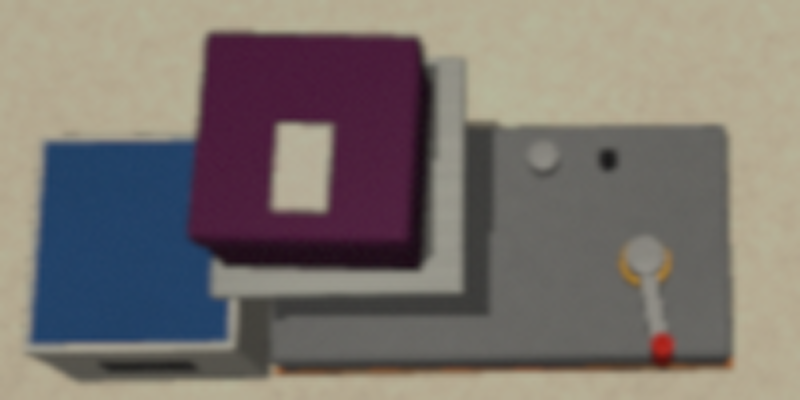

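The scene crop shows clear platform corners at c1 (187,192), (320,372), (558,258) and deck rim corners at (357,490), (575,380), (731,552). The top crop shows the knob top at (661,341), the valve hub at (645,252), and deck corners at (45,141), (30,347), (232,343).

```bash
cat >> h.py <<'E'
def c1(u,v): return ('scene',(u+.5)/4-.5+250,(v+.5)/4-.5+195)
def c2(u,v): return ('top',(u+.5)/4-.5+160,(v+.5)/4-.5+120)
def tri(a,b):
    (p,d),(q,e)=ray(*a),ray(*b)
    s=np.linalg.lstsq(np.c_[d,-e],q-p,rcond=None)[0]
    A,B=p+s[0]*d,q+s[1]*e;return (A+B)/2,np.linalg.norm(A-B)
E
python3 - <<'E'
from h import *
np.set_printoptions(precision=1,suppress=True)
print('knob',onz(*c2(661,341),114),'hub',onz(*c2(645,252),85))
a,b=onz(*c2(725,128),50),onz(*c2(731,360),50);print('lift -y edge',a,b,a-b)
print('deck tri',tri(c1(575,380),c2(232,343)),tri(c1(731,552),c2(30,347)))
P=[onz(*c1(*p),205) for p in((187,192),(320,372),(558,258))];print('plat',P,[np.linalg.norm(P[i]-P[i+1]) for i in(0,1)])
for z in(90,105,120,135,150):
    P=[onz(*c1(*p),z) for p in((357,490),(575,380),(731,552))];print(z,P[0][:2],P[1][:2],P[2][:2],[np.linalg.norm(P[i]-P[i+1]) for i in(0,1)])
E
```

```text
knob [525.8  -6.8 114. ] hub [593.4   2.9  85. ]
lift -y edge [693.5 -54.8  50. ] [525.8 -55.4  50. ] [167.8   0.6   0. ]
deck tri (array([527.4, 274.4, 104.3]), np.float64(4.792467843546347)) (array([526.2, 406.9, 102.5]), np.float64(5.46208708711435))
plat [array([685.1, 120.2, 205. ]), array([688.5, 265.7, 205. ]), array([540.3, 266.2, 205. ])] [np.float64(145.49075070950417), np.float64(148.19169545938146)]
90 [664.9 266.1] [517.6 267.4] [517. 403.] [np.float64(147.34277313788755), np.float64(135.57077814293694)]
105 [670.9 275.1] [526.  276.4] [525.5 409.7] [np.float64(144.86405762957864), np.float64(133.2901003526395)]
120 [676.9 284.2] [534.5 285.5] [533.9 416.5] [np.float64(142.38534212126973), np.float64(131.00942256234205)]
135 [682.8 293.2] [542.9 294.5] [542.4 423.2] [np.float64(139.9066266129607), np.float64(128.7287447720447)]
150 [688.8 302.3] [551.4 303.5] [550.8 430. ] [np.float64(137.42791110465168), np.float64(126.44806698174727)]
```

The lift sits at about (610,105) with yaw near 0. The knob is at (526,−7), 68 mm from the axis at about 0.15 rad, and the deck height is about 103 mm. The tool's present yaw suits the lever, so I'll go over there.

servo_tool:
  plan:
    - [[0.18,0.47,0.88,0,0,0,0],[0.18,0.47,0.88,0,0,0,0],[0.18,0.47,0.88,0,0,0,0],[0.18,0.47,0.88,0,0,0,0],[0.18,0.47,0.88,0,0,0,0]]

```text
t: 0.52
ee_pos: [310.2, -408.7, 302.3]
orientation: [-3.092, -0.55, 0.0]
ft_force: [1.3, 1.0, -0.1]
width: 58.2
grasp_force: 0.0
```

servo_tool:
  plan:
    - [[0.18,0.47,0.88,0,0,0,0],[0.18,0.47,0.88,0,0,0,0],[0.18,0.47,0.88,0,0,0,0],[0.18,0.47,0.88,0,0,0,0],[0.18,0.47,0.88,0,0,0,0]]

```text
t: 0.93
ee_pos: [404.3, -232.6, 302.6]
orientation: [-3.093, -0.551, 0.0]
ft_force: [0.4, -0.1, -0.4]
width: 36.6
grasp_force: 0.0
```

servo_tool:
  plan:
    - [[0.18,0.47,0.88,0,0,0,0],[0.18,0.47,0.88,0,0,0,0],[0.18,0.47,0.88,0,0,0,0],[0.18,0.47,0.88,0,0,0,0],[0.18,0,0,0,0,0,0]]

```text
t: 1.35
ee_pos: [481.6, -88.8, 302.8]
orientation: [-3.091, -0.559, -0.003]
ft_force: [-1.0, 0.6, 0.0]
width: 36.0
grasp_force: 0.0
```

```bash
python3 - <<'E'
from h import *
p=vision.camera_params('wrist');print({k:np.round(v,3) for k,v in p.items()})
save('wrist','w0.png')
E
```

```text
{'fx': np.float64(341.949), 'fy': np.float64(341.949), 'cx': np.float64(320.235), 'cy': np.float64(202.991), 'hand_eye': array([[  0.   ,  -0.956,  -0.294,  80.111],
       [  1.   ,  -0.   ,   0.   ,   0.669],
       [ -0.   ,  -0.294,   0.956, -81.596],
       [  0.   ,   0.   ,   0.   ,   1.   ]])}
```

View pics/w0.png

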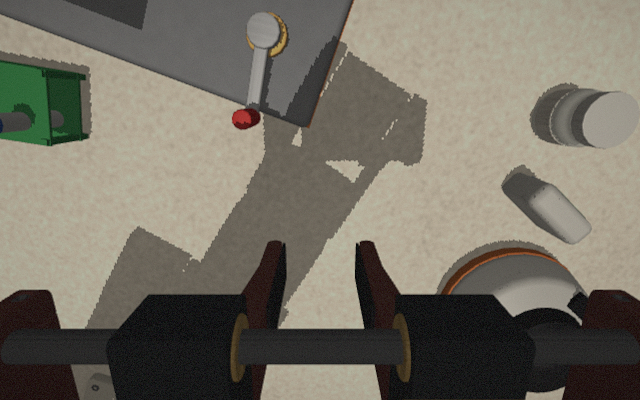

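The wrist view shows the red knob at (245,118), the hub at (264,30) and the jar, timer and centrifuge clear to the right.

```bash
cat >> h.py <<'E'
def wray(u,v,o):
    p=vision.camera_params('wrist');H=np.array(p['hand_eye']);R=cv2.Rodrigues(np.array(o['orientation'],float))[0]
    d=np.array([(u-p['cx'])/p['fx'],(v-p['cy'])/p['fy'],1.])
    return np.array(o['ee_pos'])+R@H[:3,3],R@H[:3,:3]@d
def wz(u,v,o,z):
    c,d=wray(u,v,o);return c+d*(z-c[2])/d[2]
def redw(im):
    h=cv2.cvtColor(im,cv2.COLOR_RGB2HSV);m=cv2.inRange(h,(0,150,70),(8,255,255))|cv2.inRange(h,(172,150,70),(180,255,255))
    return [cv2.boundingRect(c) for c in cv2.findContours(m,0,2)[0] if cv2.contourArea(c)>30]
E
python3 - <<'E'
from h import *
o=readout.get_obs()
im=cv2.imread('pics/w0.png')[:,:,::-1];print(redw(im))
print(wz(239,117,o,114).round(1),wz(245,118,o,104).round(1),wz(264,30,o,85).round(1),np.round(o['ee_pos'],1))
E
```

```text
[(232, 110, 20, 19)]
[520.6 -10.  114. ] [520.2 -12.8 104. ] [588.1  -3.8  85. ] [480.3 -90.9 302.5]
```

servo_tool:
  plan:
    - [[0.18,0.35,0.71,0,0,0,0],[0.18,0.35,0.71,0,0,0,0],[0.18,0.35,0.71,-0.5,0,0,0],[0.18,0,0,-0.9,0,0,0],[0.18,0,0,-0.4,0,0,0]]

```text
t: 1.82
ee_pos: [520.1, -8.2, 227.9]
orientation: [-3.092, -0.554, 0.004]
ft_force: [0.5, -0.3, -0.4]
width: 36.0
grasp_force: 0.0
```

```bash
python3 - <<'E'
from h import *
o=readout.get_obs();im=save('wrist','w1.png');r=redw(im);print(np.round(o['ee_pos'],1),r)
for x,y,w,h in r: print(wz(x+w/2,y+w/2,o,114).round(1))
E
```

```text
[520.1  -8.2 227.9] [(310, 205, 24, 38)]
[530.9  -6.  114. ]
```

View pics/w1.png

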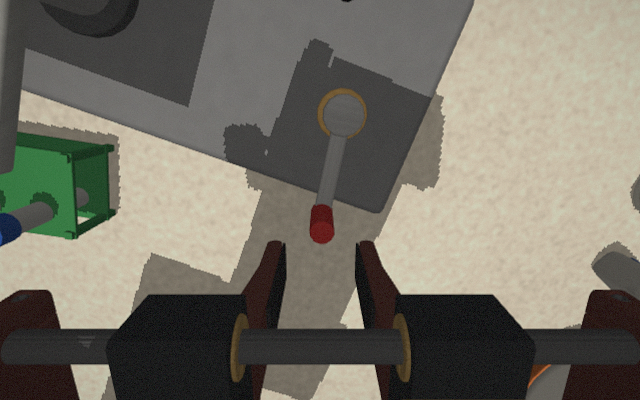

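The knob's top disc is at (321,231), centred between the fingers, with the hub at (345,113).

```bash
python3 - <<'E'
from h import *
o=readout.get_obs()
print(wz(321,231,o,114).round(1),wz(345,113,o,85).round(1),wz(345,113,o,80).round(1))
R=cv2.Rodrigues(np.array(o['orientation']))[0];print(R.round(3)); print(np.array(o['ee_pos']).round(1))
E
```

```text
[520.7  -8.8 114. ] [589.6   0.6  85. ] [5.895e+02 2.000e-01 8.000e+01]
[[ 0.938  0.346 -0.008]
 [ 0.346 -0.938  0.   ]
 [-0.007 -0.003 -1.   ]]
[518.4  -8.7 225.7]
```

servo_tool:
  plan:
    - [[0.18,0.05,0,-0.5,0,0,0],[0.18,0,0,-0.5,0,0,0],[0.18,0,0,-0.44,0,0,0],[0.18,0,0,0,0,0,0]]

```text
t: 2.2
ee_pos: [521.3, -9.7, 170.8]
orientation: [-3.092, -0.549, 0.008]
ft_force: [-0.0, -0.4, 0.0]
width: 36.1
grasp_force: 0.0
```

```bash
cat >> h.py <<'E'
# ram depth: LK of box/plate corners in the scene view against the base picture, each taken as a vertical drop
def drop(im,base='pics/base.png'):
    g0=cv2.imread(base,0);g=cv2.cvtColor(im,cv2.COLOR_RGB2GRAY)
    p=np.float32([c1(*q)[1:] for q in BOX]).reshape(-1,1,2);zs=[q[1] for q in BZ]
    n,s,e=cv2.calcOpticalFlowPyrLK(g0,g,p,None,winSize=(13,13),maxLevel=3)
    out=[]
    for a,b,z,ok in zip(p[:,0],n[:,0],zs,s[:,0]):
        P=onz('scene',*a,z); q1=proj('scene',P-[0,0,1.]*50);q0=proj('scene',P)
        d=b-a; L=np.linalg.norm(q1-q0); u=(q1-q0)/L
        # solve exact vertical drop
        c,r=ray('scene',*(a+u*(d@u))); k=np.linalg.lstsq(np.c_[[0,0,-1.],-r],c-P,rcond=None)[0]
        out.append(k[0])
    return np.array(out)
BOX=[(227,103),(415,30),(540,160),(340,240),(187,192),(320,372),(558,258),(385,145),(436,80),(467,115),(357,112)]
BZ=[('b',281)]*4+[('p',205)]*3+[('l',281)]*4
E
python3 - <<'E'
from h import *
save('scene','base.png');o=readout.get_obs();print(np.round(o['ft_force'],2),np.round(o['ee_pos'],1),o['t'])
print(drop(vision.get_image('scene')).round(1))
E
```

```text
[-0.54  0.14 -0.08] [522.1  -9.6 172.3] 2.25Traceback (most recent call last):
  File "<stdin>", line 3, in <module>
  File "h.py", line 36, in drop
    P=onz('scene',*a,z); q1=proj('scene',P-[0,0,1.]*50);q0=proj('scene',P)
                                         ~^~~~~~~~~~~~
ValueError: operands could not be broadcast together with shapes (3,) (150,)
```

```bash
sed -i 's/\[0,0,1\.\]\*50/np.array([0,0,50.])/' h.py; python3 - <<'E'
from h import *
print(drop(vision.get_image('scene')).round(1))
E
```

```text
[ 0.1 -1.4  0.1  0.6  0.1  0.  -0.1  0.1 -0.   0.   0. ]
```

servo_tool:
  plan:
    - [[0.18,0.04,-0.16,0,0,0,0],[0.18,0.04,-0.16,0,0,0,0],[0.18,0.02,-0.08,0,0,0,0],[0.18,0.02,-0.08,0,0,0,0],[0.18,0,0,0,0,0,0]]

```text
t: 2.77
ee_pos: [528.4, -28.4, 173.6]
orientation: [3.093, 0.55, 0.002]
ft_force: [0.7, -0.1, -0.0]
width: 36.2
grasp_force: 0.0
```

```bash
cat > look.py <<'E'
from h import *
t0=readout.get_obs()['t'];d=drop(vision.get_image('scene'))
o=readout.get_obs();print('t',round(float(t0),2),'drop',d.round(1),'med',np.median(d).round(1),'F',np.round(o['ft_force'],1),'p',np.round(o['ee_pos'],1))
E
python3 look.py
```

```text
t 2.77 drop [ -0.1 -14.    0.1   0.9   0.6   0.   -2.    0.2   0.    0.    0. ] med 0.0 F [-0.3  0.4 -0.7] p [528.5 -28.2 173.4]
```

servo_tool:
  plan:
    - [[0.18,0.03,-0.08,0,0,0,0],[0.18,0.03,-0.08,0,0,0,0]]

```text
t: 2.98
ee_pos: [530.2, -34.0, 173.1]
orientation: [-3.092, -0.552, 0.001]
ft_force: [-1.8, 2.8, 2.9]
width: 36.0
grasp_force: 1.7
```

```bash
python3 look.py; python3 - <<'E'
from h import *
im=save('wrist','w2.png');print(redw(im))
E
```

```text
t 2.98 drop [ -0.1 -13.1   0.2   0.7   0.6   0.   -2.3   0.2   0.    0.1   0. ] med 0.0 F [-2.5  2.3  1.1] p [530.5 -34.5 173.1]
[(283, 237, 33, 58)]
```

View pics/w2.png

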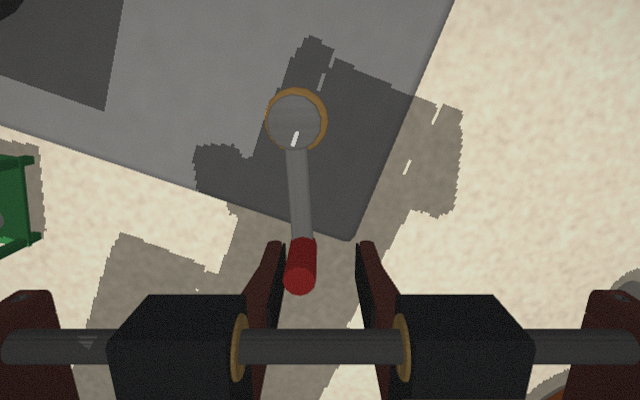

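The finger is now against the knob (knob at (300,265), left finger at about (275,265)), and the ram hasn't moved yet.

servo_tool:
  plan:
    - [[0.18,0.03,-0.05,0,0,0,0],[0.18,0.02,-0.04,0,0,0,0],[0.18,0,0,0,0,0,0],[0.18,0,0,0,0,0,0]]

```text
t: 3.42
ee_pos: [532.3, -37.8, 172.9]
orientation: [3.093, 0.551, -0.0]
ft_force: [-1.5, 0.7, -0.8]
width: 35.9
grasp_force: 0.8
```

```bash
python3 look.py
```

```text
t 3.42 drop [  0.  -10.    0.1   0.8   0.7   0.   -3.6   0.2   0.    0.    0. ] med 0.0 F [-1.3  1.3 -0.2] p [532.4 -37.8 172.9]
```

servo_tool:
  plan:
    - [[0.18,0.03,-0.05,0,0,0,0],[0.18,0.02,-0.04,0,0,0,0],[0.18,0,0,0,0,0,0],[0.18,0,0,0,0,0,0]]

```text
t: 3.8
ee_pos: [534.5, -41.4, 173.0]
orientation: [3.093, 0.551, 0.0]
ft_force: [-1.8, 1.2, -1.1]
width: 36.0
grasp_force: 1.0
```

```bash
python3 look.py
```

```text
t 3.8 drop [ 0.1 -5.4  0.1  0.9  0.8  0.  -5.2  0.3  0.   0.   0. ] med 0.0 F [-2.1  0.8 -0.9] p [534.5 -41.4 173. ]
```

servo_tool:
  plan:
    - [[0.18,0.03,-0.05,0,0,0,0],[0.18,0.02,-0.04,0,0,0,0],[0.18,0,0,0,0,0,0],[0.18,0,0,0,0,0,0]]

```text
t: 4.18
ee_pos: [536.6, -45.1, 173.1]
orientation: [3.093, 0.551, 0.001]
ft_force: [-1.9, 1.5, -1.8]
width: 36.1
grasp_force: 0.8
```

```bash
python3 look.py
```

```text
t 4.18 drop [ 2.8  3.3  2.9  3.8  3.4  3.1 -5.3  3.1  2.9  2.8  2.9] med 2.9 F [-3.4  1.1 -2.1] p [536.7 -45.  173.2]
```

servo_tool:
  plan:
    - [[0.18,0.03,-0.05,0,0,0,0],[0.18,0.02,-0.03,0,0,0,0],[0.18,0,0,0,0,0,0],[0.18,0,0,0,0,0,0]]

```text
t: 4.57
ee_pos: [538.6, -48.3, 173.2]
orientation: [3.093, 0.551, 0.001]
ft_force: [-1.8, 0.9, -0.5]
width: 36.1
grasp_force: 0.7
```

```bash
python3 look.py
```

```text
t 4.57 drop [  9.5  11.6   8.1   8.7   8.8   8.1 -12.6   8.5   8.5   8.1   8.1] med 8.5 F [-1.3  1.1 -0. ] p [538.6 -48.2 173.1]
```

servo_tool:
  plan:
    - [[0.18,0,0,0,0,0,0],[0.18,0,0,0,0,0,0],[0.18,0,0,0,0,0,0],[0.18,0,0,0,0,0,0],[0.18,0,0,0,0,0,0]]

```text
t: 5.03
ee_pos: [538.7, -48.2, 173.2]
orientation: [3.093, 0.551, 0.001]
ft_force: [-0.6, -0.3, -1.2]
width: 36.3
grasp_force: 0.1
```

```bash
python3 look.py
```

```text
t 5.03 drop [ 16.   67.4  15.5  16.1  15.9  15.5 -16.1  15.8  15.6  15.2  15.4] med 15.6 F [-0.5 -0.3 -0.7] p [538.7 -48.1 173.2]
```

servo_tool:
  plan:
    - [[0.18,0,0,0,0,0,0],[0.18,0,0,0,0,0,0],[0.18,0,0,0,0,0,0],[0.18,0,0,0,0,0,0],[0.18,0,0,0,0,0,0]]

```text
t: 5.5
ee_pos: [538.4, -48.1, 173.1]
orientation: [3.093, 0.551, 0.0]
ft_force: [-0.3, -0.2, -0.7]
width: 36.3
grasp_force: 0.0
```

```bash
python3 look.py
```

```text
t 5.5 drop [ 15.6  75.3  22.1  23.2  22.8  22.3 -16.3  22.8  22.8  22.2  22.7] med 22.7 F [ 0.4  0.2 -0.9] p [538.4 -48.1 173.1]
```

servo_tool:
  plan:
    - [[0.18,0,0,0,0,0,0],[0.18,0,0,0,0,0,0],[0.18,0,0,0,0,0,0],[0.18,0,0,0,0,0,0],[0.18,0,0,0,0,0,0]]

```text
t: 5.97
ee_pos: [538.4, -48.1, 173.1]
orientation: [-3.093, -0.551, -0.0]
ft_force: [0.2, 0.4, -0.2]
width: 35.9
grasp_force: 0.0
```

servo_tool:
  plan:
    - [[0.18,0,0,0,0,0,0],[0.18,0,0,0,0,0,0],[0.18,0,0,0,0,0,0],[0.18,0,0,0,0,0,0],[0.18,0,0,0,0,0,0]]

```text
t: 6.38
ee_pos: [538.4, -48.1, 173.1]
orientation: [3.093, 0.551, 0.0]
ft_force: [-0.3, -0.7, 0.3]
width: 36.2
grasp_force: 0.0
```

servo_tool:
  plan:
    - [[0.18,0,0,0,0,0,0],[0.18,0,0,0,0,0,0],[0.18,0,0,0,0,0,0],[0.18,0,0,0,0,0,0],[0.18,0,0,0,0,0,0]]

```text
t: 6.8
ee_pos: [538.4, -48.1, 173.1]
orientation: [-3.093, -0.551, 0.0]
ft_force: [-0.0, -0.2, -0.5]
width: 36.5
grasp_force: 0.0
```

```bash
python3 look.py
```

```text
t 6.8 drop [17.2 -0.7 41.7 42.5 74.5 42.2 44.  42.1 42.3 41.8 42.1] med 42.1 F [ 0.2 -0.3  0.4] p [538.4 -48.1 173.1]
```

servo_tool:
  plan:
    - [[0.18,-0.05,0.13,0,0,0,0],[0.18,-0.05,0.13,0,0,0,0],[0.18,-0.04,0.12,0,0,0,0],[0.18,0,0,0,0,0,0],[0.18,0,0,0,0,0,0]]

```text
t: 7.27
ee_pos: [532.6, -32.4, 173.1]
orientation: [3.093, 0.553, -0.0]
ft_force: [0.6, 0.3, 0.4]
width: 35.9
grasp_force: 0.0
```

servo_tool:
  plan:
    - [[0.18,0,0,0,0,0,0],[0.18,0,0,0,0,0,0],[0.18,0,0,0,0,0,0],[0.18,0,0,0,0,0,0],[0.18,0,0,0,0,0,0]]

```text
t: 7.68
ee_pos: [532.8, -33.0, 173.1]
orientation: [3.093, 0.551, 0.0]
ft_force: [-0.9, -0.2, 0.8]
width: 36.2
grasp_force: 0.0
```

```bash
python3 look.py
```

```text
t 7.68 drop [31.3  6.7 53.8 55.2 43.  55.6 43.7 54.9 55.3 55.  54.9] med 54.9 F [-0.2 -0.6 -0.6] p [532.8 -33.  173.1]
```

servo_tool:
  plan:
    - [[0.18,0,0,0,0,0,0],[0.18,0,0,0,0,0,0],[0.18,0,0,0,0,0,0],[0.18,0,0,0,0,0,0],[0.18,0,0,0,0,0,0]]

```text
t: 8.15
ee_pos: [532.8, -32.9, 173.1]
orientation: [3.093, 0.551, -0.0]
ft_force: [0.3, -0.3, 0.0]
width: 35.6
grasp_force: 0.0
```

servo_tool:
  plan:
    - [[0.18,0,0,0,0,0,0],[0.18,0,0,0,0,0,0],[0.18,0,0,0,0,0,0],[0.18,0,0,0,0,0,0],[0.18,0,0,0,0,0,0]]

```text
t: 8.57
ee_pos: [532.7, -32.9, 173.0]
orientation: [-3.093, -0.551, 0.0]
ft_force: [0.2, -0.6, 0.2]
width: 36.1
grasp_force: 0.0
```

servo_tool:
  plan:
    - [[0.18,0,0,0,0,0,0],[0.18,-0.07,0.13,0,0,0,0],[0.18,-0.07,0.13,0,0,0,0],[0.18,-0.07,0.13,0,0,0,0],[0.18,0,0,0,0,0,0]]

```text
t: 8.98
ee_pos: [523.4, -17.0, 173.0]
orientation: [3.092, 0.552, -0.002]
ft_force: [0.0, -0.8, -0.8]
width: 36.2
grasp_force: 0.2
```

```bash
python3 look.py;python3 look.py; python3 - <<'E'
from h import *
s=save('scene','s2.png')[:,:,::-1]
cv2.imwrite('pics/c3.png',cv2.resize(s[235:375,275:440],None,fx=4.8,fy=4.2,interpolation=cv2.INTER_CUBIC))
E
```

```text
t 8.98 drop [ 36.7  25.   69.1  71.9  82.7  72.2 195.1  72.   49.4  72.  -32.1] med 71.9 F [-0.5 -0.1 -0.2] p [523.9 -16.9 173.1]
t 9.03 drop [ 37.3  25.1  69.1  71.7  83.7  72.3 195.5  72.   48.3  72.  -31.7] med 71.7 F [-0.5 -0.6  0.5] p [524.3 -17.  173.1]
```

View pics/c3.png

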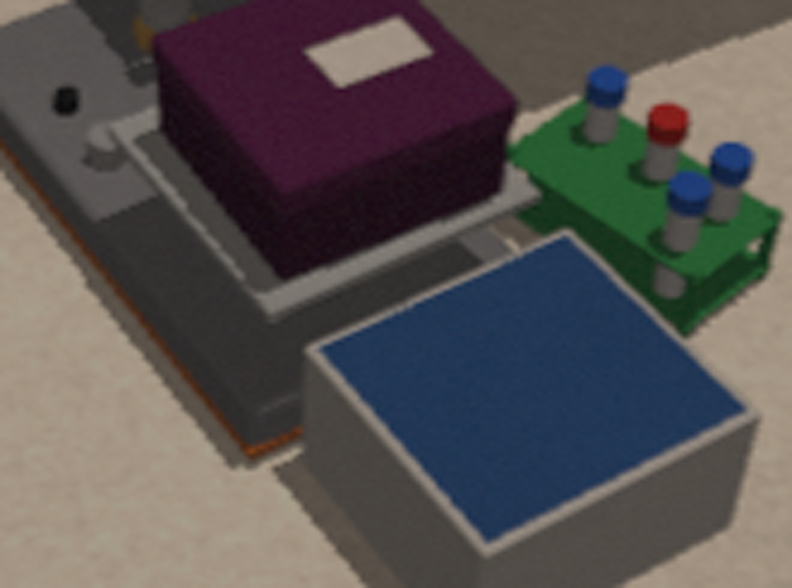

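The platform has stopped 72 mm down. In c3 its near edge runs (270,306)–(540,190), and the deck edge (307,348)–(568,232) is clearly lower. The scene view alone doesn't fix the deck height well enough, so I'll lift off and measure both edges from near with the wrist camera.

servo_tool:
  plan:
    - [[0.18,0,0,0.5,0,0,0],[0.18,0,0,1,0,0,0],[0.18,0,0,1,0,0,0],[0.18,0,0,1,0,0,0],[0.18,0,0,0.5,0,0,0]]

```text
t: 9.55
ee_pos: [525.8, -17.2, 337.9]
orientation: [3.092, 0.551, 0.01]
ft_force: [-0.4, 0.1, 1.7]
width: 35.8
grasp_force: 0.0
```

servo_tool:
  plan:
    - [[0.18,-0.07,0.9,0,0,0,0],[0.18,-0.07,0.9,0,0,0,0],[0.18,-0.07,0.9,0,0,0,0],[0.18,-0.07,0.9,0,0,0,0],[0.18,-0.07,0.9,0,0,0,0]]

```text
t: 9.97
ee_pos: [510.1, 164.4, 333.3]
orientation: [-3.093, -0.55, -0.001]
ft_force: [0.4, 0.2, 0.0]
width: 36.2
grasp_force: 0.0
```

servo_tool:
  plan:
    - [[0.18,-0.07,0.9,0,0,0,0],[0.18,-0.07,0.9,0,0,0,0],[0.18,-0.07,0.9,0,0,0,0],[0.18,0,0,0,0,0,0],[0.18,0,0,0,0,0,0]]

```text
t: 10.38
ee_pos: [501.5, 272.4, 332.8]
orientation: [-3.092, -0.556, 0.0]
ft_force: [-1.1, -0.1, -0.7]
width: 35.9
grasp_force: 0.0
```

```bash
python3 - <<'E'
from h import *
import pickle
o=readout.get_obs();save('wrist','wA.png');o2=readout.get_obs();print(o['ee_pos'].round(1),o2['ee_pos'].round(1));pickle.dump(o2,open('A.pkl','wb'))
E
```

```text
[501.5 272.4 332.8] [501.6 271.1 332.7]
```

servo_tool:
  plan:
    - [[0.18,0,0.9,0,0,0,0],[0.18,0,0.9,0,0,0,0],[0.18,0,0.9,0,0,0,0],[0.18,0,0.9,0,0,0,0],[0.18,0,0.9,0,0,0,0]]

```text
t: 10.85
ee_pos: [502.7, 450.5, 333.1]
orientation: [3.093, 0.548, -0.0]
ft_force: [-0.2, -0.1, 0.1]
width: 36.2
grasp_force: 0.0
```

servo_tool:
  plan:
    - [[0.18,0,0,0,0,0,0],[0.18,0,0,0,0,0,0],[0.18,0,0,0,0,0,0]]

```text
t: 11.1
ee_pos: [502.3, 449.0, 332.6]
orientation: [3.092, 0.549, -0.002]
ft_force: [-0.5, -0.5, -0.3]
width: 35.9
grasp_force: 0.0
```

```bash
python3 - <<'E'
from h import *
import pickle
o=readout.get_obs();b=save('wrist','wB.png');o2=readout.get_obs();print(o['ee_pos'].round(1),o2['ee_pos'].round(1));pickle.dump(o2,open('B.pkl','wb'))
a=cv2.imread('pics/wA.png');b=b[:,:,::-1]
f=lambda i:cv2.resize(i[:300],(800,300*800//640))
cv2.imwrite('pics/AB.png',cv2.resize(np.vstack([a[:300],b[:300]]),(640,600)))
E
```

```text
[502.3 449.  332.6] [502.4 448.7 332.8]
```

View pics/AB.png

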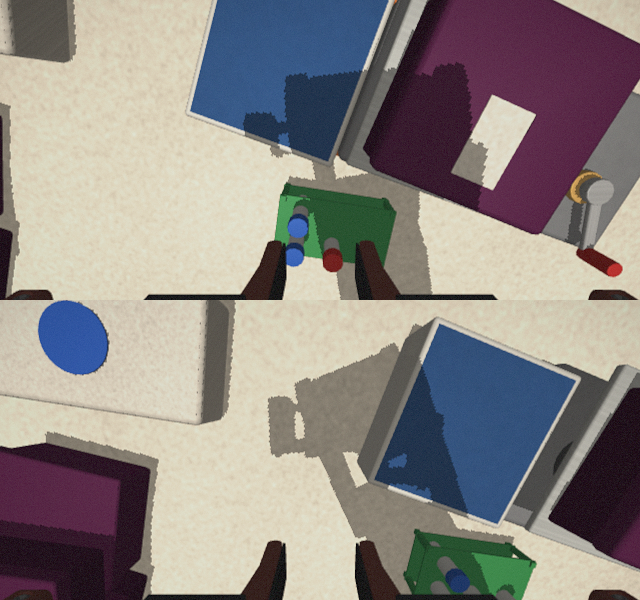

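In A (top half) the deck's −x corners are at (331,164) and (187,113). In B they are at (499,226) and (371,182), with the far corners at (437,19) and (580,79). I'll triangulate the deck's corners from these.

```bash
cat > deck.py <<'E'
from h import *
import pickle
A=pickle.load(open('A.pkl','rb'));B=pickle.load(open('B.pkl','rb'))
A['ee_pos']=np.array([501.5,272.4,332.8]);A['orientation']=np.array([-3.092,-.556,0.]);B['ee_pos']=np.array([502.3,449,332.6])
def quad(f,seed):
    im=cv2.imread(f);h=cv2.cvtColor(im,cv2.COLOR_BGR2HSV);m=cv2.inRange(h,(100,90,20),(122,255,255))
    m=cv2.morphologyEx(m,cv2.MORPH_OPEN,np.ones((3,3)));m=cv2.morphologyEx(m,cv2.MORPH_CLOSE,np.ones((9,9)))
    c=[c for c in cv2.findContours(m,0,1)[0] if cv2.pointPolygonTest(c,seed,False)>0][0][:,0].astype(float)
    return c
def line(c,p,q):  # fit contour points near the segment p-q
    p,q=np.array(p,float),np.array(q,float);u=(q-p)/np.linalg.norm(q-p);r=c-p
    k=(abs(r[:,0]*u[1]-r[:,1]*u[0])<5)&(r@u>8)&(r@u<np.linalg.norm(q-p)-8)
    vx,vy,x,y=cv2.fitLine(c[k].astype(np.float32),cv2.DIST_HUBER,0,.01,.01).ravel();return np.cross([x,y,1],[x+vx,y+vy,1])
def X(a,b):
    p=np.cross(a,b);return p[:2]/p[2]
ca=quad('pics/wA.png',(260,60));cb=quad('pics/wB.png',(480,120))
a1=(331,164);a2=(187,113);a3=(217,0);a4=(388,0)
la=line(ca,a1,a2);pa=[X(la,line(ca,a1,a4)),X(la,line(ca,a2,a3))]
b1=(499,226);b2=(371,182);b3=(437,19);b4=(580,79)
lb=line(cb,b1,b2);pb=[X(lb,line(cb,b1,b4)),X(lb,line(cb,b2,b3))]
print(pa,pb)
def wtri(a,b):
    (p,d),(q,e)=wray(*a,A),wray(*b,B);s=np.linalg.lstsq(np.c_[d,-e],q-p,rcond=None)[0]
    P,Q=p+s[0]*d,q+s[1]*e;return ((P+Q)/2).round(1),np.linalg.norm(P-Q).round(1)
for a,b in zip(pa,pb):print(wtri(a,b))
ga,gb=[cv2.imread(f,0) for f in('pics/wA.png','pics/wB.png')]
cr=(cv2.TERM_CRITERIA_EPS+cv2.TERM_CRITERIA_MAX_ITER,50,.01)
f=lambda g,p:cv2.cornerSubPix(g,np.float32([[p]]),(4,4),(-1,-1),cr)[0,0]
print('plat',wtri((341,156),(533,229)),f(ga,(341,156)),f(gb,(533,229)),'rim',wtri(a1,b1),wtri(a2,b2))
if __name__=='__main__':
    v=np.hstack([cv2.resize(ga[120:195,300:375],(400,400),interpolation=2),cv2.resize(gb[190:265,480:555],(400,400),interpolation=2)])
    cv2.imwrite('pics/z.png',v)
E
python3 deck.py
```

```text
[array([326.93813378, 160.01244037]), array([190.49300504, 110.19695819])] [array([496.59765178, 222.58573344]), array([374.67381784, 178.78084603])]
(array([527.7, 274.7, 102.4]), np.float64(0.0))
(array([527.3, 403. , 102.5]), np.float64(0.0))
plat (array([540.3, 268.5, 142.3]), np.float64(1.3)) [341. 156.] [533. 229.] rim (array([525.2, 269.8, 100.8]), np.float64(0.2)) (array([523.6, 405.2, 103. ]), np.float64(0.6))
```

View pics/z.png

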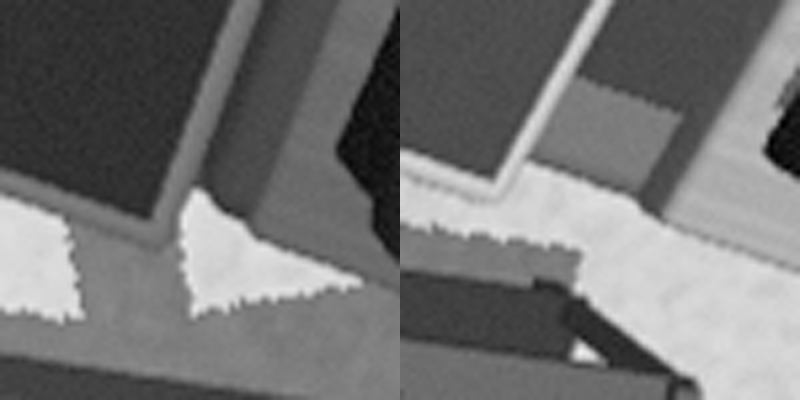

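The platform's top corner is at z.png left (255,233), or A (347.3,163.2), and right (663,215), or B (528.8,229.8).

```bash
python3 - <<'E'
from deck import *
print('plat',wtri((347.3,163.2),(528.8,229.8)))
E
python3 look.py
```

```text
[array([326.93813378, 160.01244037]), array([190.49300504, 110.19695819])] [array([496.59765178, 222.58573344]), array([374.67381784, 178.78084603])]
(array([527.7, 274.7, 102.4]), np.float64(0.0))
(array([527.3, 403. , 102.5]), np.float64(0.0))
plat (array([540.3, 268.5, 142.3]), np.float64(1.3)) [341. 156.] [533. 229.] rim (array([525.2, 269.8, 100.8]), np.float64(0.2)) (array([523.6, 405.2, 103. ]), np.float64(0.6))
plat (array([535.2, 259.4, 126.3]), np.float64(0.4))
t 11.15 drop [  46.   128.    72.5   72.1 -108.7   72.4  190.6   72.1   72.8   72.4
   72. ] med 72.4 F [-0.  -0.2  0.5] p [502.4 448.7 333. ]
```

```bash
cat > edge.py <<'E'
from h import *
import sys
from scipy.ndimage import map_coordinates
from scipy.optimize import brentq
def edge(im,p,q,sg,w=3):  # subpixel edge line near p-q; sg=+1 darker->brighter to the image right
    g=cv2.GaussianBlur(cv2.imread(im,0),(0,0),.8).astype(float);p,q=np.array(p,float),np.array(q,float)
    u=(q-p)/np.linalg.norm(q-p);n=np.array([-u[1],u[0]]);n*=np.sign(n[0])
    s=np.arange(-w,w+.01,.1);T=np.linspace(.05,.95,60);out=[]
    for t in T:
        P=p+(q-p)*t+s[:,None]*n;d=sg*np.gradient(map_coordinates(g,[P[:,1],P[:,0]],order=1))
        out.append(P[d.argmax()])
    vx,vy,x,y=cv2.fitLine(np.float32(out),cv2.DIST_HUBER,0,.01,.01).ravel()
    c=(q+p)/2;L=np.linalg.norm(q-p)/2;m=np.array([x,y]);v=np.array([vx,vy])*np.sign(np.dot([vx,vy],u))
    m=m+v*((c-m)@v);return m-v*L,m+v*L
def yat(e,o,z,x):
    a,b=wz(*e[0],o,z),wz(*e[1],o,z);return a[1]+(x-a[0])*(b-a)[1]/(b-a)[0]
def height(eA,A,eB,B,x):
    z=brentq(lambda z:yat(eA,A,z,x)-yat(eB,B,z,x),50,220);return round(z,1),round(yat(eA,A,z,x),1)
E
python3 - <<'E'
from edge import *
from deck import A,B
a,b='pics/wA.png','pics/wB.png'
for nm,pa,pb,s in (('deck',[(348.5,120),(333,155)],[(519.3,190),(500,225)],-1),('plat',[(362.3,120),(347,162)],[(551.7,190),(529.5,229)],1)):
    ea,eb=edge(a,*pa,s),edge(b,*pb,s);print(nm,ea,eb,[height(ea,A,eb,B,x) for x in(540,560)])
E
```

```text
[array([326.93813378, 160.01244037]), array([190.49300504, 110.19695819])] [array([496.59765178, 222.58573344]), array([374.67381784, 178.78084603])]
(array([527.7, 274.7, 102.4]), np.float64(0.0))
(array([527.3, 403. , 102.5]), np.float64(0.0))
plat (array([540.3, 268.5, 142.3]), np.float64(1.3)) [341. 156.] [533. 229.] rim (array([525.2, 269.8, 100.8]), np.float64(0.2)) (array([523.6, 405.2, 103. ]), np.float64(0.6))
deck (array([348.64648894, 120.0319149 ]), array([334.87723527, 155.74826482])) (array([519.44712187, 190.0813182 ]), array([499.59784038, 224.77275782])) [(99.9, np.float64(269.1)), (100.4, np.float64(269.1))]
plat (array([363.07254081, 120.29502137]), array([346.8534251 , 161.94871709])) (array([551.66248774, 189.97743686]), array([529.15420456, 228.80033324])) [(127.2, np.float64(260.3)), (127.3, np.float64(260.5))]
```

Measured near: platform edge 27 mm above the deck, gap 8.7 mm (expected 8). I'll go back to the lever, let it down about 20 mm more, then measure again.

servo_tool:
  plan:
    - [[0.18,0.05,-0.9,0,0,0,0],[0.18,0.05,-0.9,0,0,0,0],[0.18,0.05,-0.9,0,0,0,0],[0.18,0.05,-0.9,0,0,0,0],[0.18,0.05,-0.9,0,0,0,0]]

```text
t: 11.62
ee_pos: [511.6, 267.6, 333.4]
orientation: [3.093, 0.549, 0.0]
ft_force: [0.7, -0.2, -0.7]
width: 35.8
grasp_force: 0.0
```

servo_tool:
  plan:
    - [[0.18,0.05,-0.9,0,0,0,0],[0.18,0.05,-0.9,0,0,0,0],[0.18,0.05,-0.9,0,0,0,0],[0.18,0.05,-0.9,0,0,0,0],[0.18,0.05,-0.9,0,0,0,0]]

```text
t: 12.03
ee_pos: [521.1, 87.6, 333.5]
orientation: [3.093, 0.549, 0.001]
ft_force: [1.4, 0.4, -0.0]
width: 36.3
grasp_force: 0.0
```

servo_tool:
  plan:
    - [[0.18,0.05,-0.9,0,0,0,0],[0.18,0.05,-0.9,0,0,0,0],[0.18,0.02,-0.9,0,0,0,0],[0.18,0,-0.19,0,0,0,0],[0.18,0,0,-0.8,0,0,0]]

```text
t: 12.45
ee_pos: [529.2, -28.5, 306.1]
orientation: [3.091, 0.542, 0.017]
ft_force: [1.9, 0.4, 0.5]
width: 36.1
grasp_force: 0.0
```

servo_tool:
  plan:
    - [[0.18,0,0,-0.9,0,0,0],[0.18,0,0,0,0,0,0]]

```text
t: 12.62
ee_pos: [522.9, -25.7, 260.3]
orientation: [-3.091, -0.547, 0.014]
ft_force: [-1.3, -0.5, -0.3]
width: 36.1
grasp_force: 0.0
```

```bash
python3 - <<'E'
from h import *
o=readout.get_obs();r=redw(save('wrist','w5.png'));print(r,np.round(o['ee_pos'],1))
x,y,w,h=r[0]
for c in redw(cv2.imread('pics/w5.png')[:,:,::-1]): print(wz(c[0]+c[2]/2,c[1]+c[3]-12,o,114).round(1))
E
```

```text
[(314, 189, 21, 32)] [522.9 -25.7 260.3]
[528.2 -27.2 114. ]
```

servo_tool:
  plan:
    - [[0.18,0,0,-0.8,0,0,0],[0.18,0,0,-0.8,0,0,0],[0.18,0,0,-0.7,0,0,0],[0.18,0,0,0,0,0,0],[0.18,0,0,0,0,0,0]]

```text
t: 13.08
ee_pos: [526.9, -24.8, 173.9]
orientation: [-3.093, -0.551, 0.002]
ft_force: [-0.3, -1.1, 0.2]
width: 36.0
grasp_force: 0.0
```

```bash
python3 look.py
```

```text
t 13.08 drop [ 34.7  19.7  68.8  72.3  46.4  72.3 195.   72.  -12.   72.   72.1] med 72.0 F [ 0.1 -0.7 -0.6] p [527.8 -24.9 175. ]
```

servo_tool:
  plan:
    - [[0.18,0.04,-0.13,0,0,0,0],[0.18,0.06,-0.13,0,0,0,0],[0.18,0.07,-0.13,0,0,0,0],[0.18,0.07,-0.12,0,0,0,0],[0.18,0,0,0,0,0,0]]

```text
t: 13.55
ee_pos: [537.3, -46.3, 173.9]
orientation: [3.092, 0.55, 0.003]
ft_force: [0.4, 0.0, 0.4]
width: 36.5
grasp_force: 0.0
```

```bash
python3 look.py
```

```text
t 13.55 drop [ 19.8  -1.5  71.1  73.  -13.2  73.3 195.7  73.3  73.9  73.2 -42.8] med 73.0 F [ 0.4 -0.5  0.1] p [537.1 -46.  173.6]
```

servo_tool:
  plan:
    - [[0.18,-0.05,0.13,0,0,0,0],[0.18,-0.05,0.13,0,0,0,0],[0.18,-0.04,0.12,0,0,0,0],[0.18,0,0,0,0,0,0],[0.18,0,0,0,0,0,0]]

```text
t: 14.02
ee_pos: [530.6, -29.5, 173.0]
orientation: [3.092, 0.553, -0.0]
ft_force: [0.0, 0.2, -0.7]
width: 36.1
grasp_force: 0.0
```

```bash
python3 look.py
```

```text
t 14.02 drop [ 34.3  19.9  65.4  79.4  44.4  79.4 172.5  79.1 -28.   79.  -35.4] med 65.4 F [0.7 1.  0.8] p [530.7 -29.7 173. ]
```

servo_tool:
  plan:
    - [[0.18,0,0,0,0,0,0],[0.18,0,0,0,0,0,0],[0.18,0,0,0,0,0,0],[0.18,0,0,0,0,0,0],[0.18,0,0,0,0,0,0]]

```text
t: 14.48
ee_pos: [530.8, -30.2, 173.1]
orientation: [3.093, 0.551, -0.0]
ft_force: [-0.7, 0.1, -0.3]
width: 36.0
grasp_force: 0.0
```

servo_tool:
  plan:
    - [[0.18,0,0,0,0,0,0],[0.18,0,0,0,0,0,0],[0.18,-0.07,0.13,0,0,0,0],[0.18,-0.07,0.13,0,0,0,0],[0.18,-0.05,0.1,0,0,0,0]]

```text
t: 14.9
ee_pos: [522.4, -16.1, 173.1]
orientation: [3.092, 0.552, -0.002]
ft_force: [-1.6, -6.9, 1.8]
width: 36.4
grasp_force: 2.9
```

```bash
sed -i "s/np.median(d).round(1)/np.median(d[[3,5,7,9]]).round(1)/" look.py; python3 look.py; python3 look.py
```

```text
t 14.9 drop [ 40.9  25.4  78.9  89.5  61.8 -81.2 115.6  89.2  54.3  89.2  -9. ] med 89.2 F [-2.1 -4.4  2.2] p [522.1 -15.5 173. ]
t 14.95 drop [ 40.5  25.4  78.9  89.2  61.3 -81.2 115.6  89.3  54.5  89.2  -6.9] med 89.2 F [ 0.3 -0.7 -0.4] p [522.5 -15.5 173.1]
```

Stopped at 89.2 mm. Measuring the seam again from near.

servo_tool:
  plan:
    - [[0.18,0,0,0.5,0,0,0],[0.18,0,0,1,0,0,0],[0.18,0,0,1,0,0,0],[0.18,0,0,1,0,0,0],[0.18,0,0,0.5,0,0,0]]

```text
t: 15.42
ee_pos: [524.5, -15.4, 337.8]
orientation: [3.092, 0.551, 0.009]
ft_force: [1.1, 0.2, -1.1]
width: 36.2
grasp_force: 0.0
```

servo_tool:
  plan:
    - [[0.18,-0.07,0.9,0,0,0,0],[0.18,-0.07,0.9,0,0,0,0],[0.18,-0.07,0.9,0,0,0,0],[0.18,-0.07,0.9,0,0,0,0],[0.18,-0.07,0.9,0,0,0,0]]

```text
t: 15.83
ee_pos: [508.6, 166.1, 333.3]
orientation: [-3.092, -0.551, -0.001]
ft_force: [0.6, 0.3, -0.3]
width: 35.9
grasp_force: 0.0
```

servo_tool:
  plan:
    - [[0.18,-0.07,0.9,0,0,0,0],[0.18,-0.07,0.9,0,0,0,0],[0.18,-0.07,0.9,0,0,0,0],[0.18,0,0,0,0,0,0],[0.18,0,0,0,0,0,0]]

```text
t: 16.25
ee_pos: [500.1, 274.0, 332.8]
orientation: [-3.092, -0.557, 0.001]
ft_force: [0.0, -0.9, 0.3]
width: 36.0
grasp_force: 0.0
```

servo_tool:
  plan:
    - [[0.18,0,0,0,0,0,0],[0.18,0,0,0,0,0,0],[0.18,0,0,0,0,0,0],[0.18,0,0,0,0,0,0]]

```text
t: 16.58
ee_pos: [501.0, 271.2, 333.2]
orientation: [3.093, 0.549, -0.0]
ft_force: [-0.9, -0.4, 0.5]
width: 36.0
grasp_force: 0.0
```

```bash
python3 - <<'E'
from h import *
import pickle
o=readout.get_obs();save('wrist','wC.png');print(o['ee_pos'].round(1));pickle.dump(o,open('C.pkl','wb'))
E
```

```text
[501.  271.2 333.2]
```

servo_tool:
  plan:
    - [[0.18,0,0.9,0,0,0,0],[0.18,0,0.9,0,0,0,0],[0.18,0,0.9,0,0,0,0],[0.18,0,0.9,0,0,0,0],[0.18,0,0.9,0,0,0,0]]

```text
t: 17.05
ee_pos: [501.0, 453.3, 333.2]
orientation: [-3.093, -0.549, -0.0]
ft_force: [0.6, 0.9, -0.1]
width: 36.3
grasp_force: 0.0
```

servo_tool:
  plan:
    - [[0.18,0,0,0,0,0,0],[0.18,0,0,0,0,0,0],[0.18,0,0,0,0,0,0],[0.18,0,0,0,0,0,0],[0.18,0,0,0,0,0,0]]

```text
t: 17.47
ee_pos: [501.1, 450.8, 333.2]
orientation: [3.093, 0.549, -0.0]
ft_force: [0.4, -0.5, -0.1]
width: 36.1
grasp_force: 0.0
```

```bash
python3 - <<'E'
from edge import *
import pickle
o=readout.get_obs();save('wrist','wD.png');print(o['ee_pos'].round(1));pickle.dump(o,open('D.pkl','wb'))
# profile of the grey level on the row through the seam, edges listed
for f,rows,c0,c1_ in (('C',(130,142),315,385),('D',(200,212),490,570)):
    g=cv2.GaussianBlur(cv2.imread(f'pics/w{f}.png',0),(0,0),.8).astype(int)
    for r in rows: print(f,r,g[r,c0:c1_:2].tolist())
E
python3 look.py
```

```text
[501.1 450.8 333.2]
C 130 [47, 48, 50, 49, 51, 52, 49, 49, 51, 47, 48, 69, 117, 115, 85, 55, 64, 71, 74, 77, 94, 104, 105, 107, 100, 45, 23, 26, 23, 25, 28, 29, 28, 32, 36]
C 142 [48, 50, 49, 48, 47, 47, 47, 48, 49, 82, 118, 110, 73, 57, 65, 72, 73, 82, 103, 109, 108, 108, 79, 25, 19, 22, 25, 25, 28, 30, 32, 36, 37, 36, 37]
D 200 [77, 79, 78, 77, 77, 79, 79, 79, 78, 80, 82, 141, 190, 119, 73, 73, 74, 74, 74, 75, 78, 100, 150, 171, 174, 171, 130, 68, 24, 21, 21, 24, 21, 22, 26, 23, 21, 22, 23, 22]
D 212 [77, 78, 78, 78, 77, 77, 78, 94, 172, 185, 135, 123, 123, 123, 121, 94, 76, 81, 119, 160, 174, 177, 180, 181, 136, 39, 20, 20, 23, 21, 23, 20, 18, 21, 21, 22, 22, 21, 22, 24]
t 17.52 drop [  42.1  146.3   92.1   89.5 -269.4 -302.7  113.    89.5   90.2   89.7
   89.5] med 89.5 F [ 0.7 -0.5  0.3] p [501.1 451.2 333.4]
```

```bash
cat > cd.py <<'E'
from edge import *
import pickle
A=pickle.load(open('C.pkl','rb'));B=pickle.load(open('D.pkl','rb'))
a,b='pics/wC.png','pics/wD.png'
print(A['orientation'],B['orientation'])
def ext(p,q,r0,r1):
    f=lambda r:(p[0]+(q[0]-p[0])*(r-p[1])/(q[1]-p[1]),r);return f(r0),f(r1)
for nm,pa,pb,s in (('deck',ext((343.3,130),(338.5,142),105,150),ext((515.8,200),(509.7,212),175,218),-1),('plat',ext((354.5,130),(349.5,142),105,150),ext((533,200),(526.3,212),175,218),1)):
    ea,eb=edge(a,*pa,s),edge(b,*pb,s);print(nm,np.round(ea,1).tolist(),np.round(eb,1).tolist(),[height(ea,A,eb,B,x) for x in(550,580)])
E
python3 cd.py
```

```text
[ 3.09328021e+00  5.48643964e-01 -4.97957261e-05] [ 3.09295616e+00  5.48899624e-01 -2.69090803e-04]
deck [[352.5, 104.7], [335.6, 150.1]] [[529.3, 175.4], [505.8, 217.6]] [(100.1, np.float64(269.0)), (100.3, np.float64(269.1))]
plat [[364.2, 104.7], [346.6, 150.2]] [[547.0, 175.0], [522.8, 217.9]] [(110.3, np.float64(260.7)), (110.0, np.float64(260.6))]
```

The platform is now 10 mm above the deck at a drop of 89.4 (gap 8.4 mm). The earlier reading, 27 mm at 72.4, agrees, so the target drop is about 99.5. Back to the lever.

servo_tool:
  plan:
    - [[0.18,0.05,-0.9,0,0,0,0],[0.18,0.05,-0.9,0,0,0,0],[0.18,0.05,-0.9,0,0,0,0],[0.18,0.05,-0.9,0,0,0,0],[0.18,0.05,-0.9,0,0,0,0]]

```text
t: 17.98
ee_pos: [510.5, 270.2, 333.3]
orientation: [-3.093, -0.551, -0.001]
ft_force: [1.8, -1.1, 0.1]
width: 36.1
grasp_force: 0.0
```

servo_tool:
  plan:
    - [[0.18,0.05,-0.9,0,0,0,0],[0.18,0.05,-0.9,0,0,0,0],[0.18,0.05,-0.9,0,0,0,0],[0.18,0.05,-0.9,0,0,0,0],[0.18,0.05,-0.9,0,0,0,0]]

```text
t: 18.4
ee_pos: [520.4, 90.1, 333.5]
orientation: [3.093, 0.55, 0.001]
ft_force: [0.1, -0.6, 0.6]
width: 35.7
grasp_force: 0.0
```

servo_tool:
  plan:
    - [[0.18,0.05,-0.9,0,0,0,0],[0.18,0.05,-0.9,0,0,0,0],[0.18,0.03,-0.9,0,0,0,0],[0.18,0,-0.19,0,0,0,0],[0.18,0,0,-0.8,0,0,0]]

```text
t: 18.82
ee_pos: [528.9, -26.3, 306.1]
orientation: [3.091, 0.544, 0.017]
ft_force: [1.5, 0.1, -0.1]
width: 36.4
grasp_force: 0.0
```

servo_tool:
  plan:
    - [[0.18,0,0,-0.9,0,0,0],[0.18,0,0,0,0,0,0],[0.18,0,0,0,0,0,0]]

```text
t: 19.07
ee_pos: [524.9, -23.2, 264.2]
orientation: [-3.092, -0.551, 0.006]
ft_force: [0.1, 0.2, 0.7]
width: 35.7
grasp_force: 0.0
```

```bash
python3 - <<'E'
from h import *
o=readout.get_obs();r=redw(save('wrist','w6.png'));print(r,np.round(o['ee_pos'],1))
for c in r: print(wz(c[0]+c[2]/2,c[1]+c[3]-12,o,114).round(1))
E
```

```text
[(313, 192, 21, 32)] [524.9 -23.2 264.2]
[527.3 -25.4 114. ]
```

servo_tool:
  plan:
    - [[0.18,0,0,-0.8,0,0,0],[0.18,0,0,-0.8,0,0,0],[0.18,0,0,-0.7,0,0,0],[0.18,0,0,0,0,0,0],[0.18,0,0,0,0,0,0]]

```text
t: 19.53
ee_pos: [526.5, -23.0, 174.1]
orientation: [-3.093, -0.552, 0.0]
ft_force: [0.2, 0.2, 0.1]
width: 36.0
grasp_force: 0.0
```

servo_tool:
  plan:
    - [[0.18,0.04,-0.12,0,0,0,0],[0.18,0.06,-0.12,0,0,0,0],[0.18,0.07,-0.12,0,0,0,0],[0.18,0.05,-0.09,0,0,0,0],[0.18,0,0,0,0,0,0]]

```text
t: 19.95
ee_pos: [535.8, -42.1, 174.2]
orientation: [3.092, 0.55, 0.004]
ft_force: [-0.6, -0.2, -0.5]
width: 36.1
grasp_force: 0.0
```

```bash
python3 look.py
```

```text
t 19.95 drop [ 19.3   1.   78.2  89.3  13.  -81.2 115.9  89.3 -97.2  89.2  10.1] med 89.3 F [-0.8  0.4  0. ] p [535.6 -41.9 173.8]
```

servo_tool:
  plan:
    - [[0.18,0.03,-0.06,0,0,0,0],[0.18,0,0,0,0,0,0],[0.18,0,0,0,0,0,0],[0.18,0,0,0,0,0,0]]

```text
t: 20.33
ee_pos: [536.0, -43.8, 173.0]
orientation: [3.093, 0.552, -0.0]
ft_force: [0.3, 0.8, 0.2]
width: 35.9
grasp_force: 0.0
```

```bash
python3 look.py
```

```text
t 20.33 drop [ 20.9   2.2  80.   91.8  22.1 -78.9 100.9  91.9 -93.   91.7  11.5] med 91.7 F [ 0.6  0.9 -0.2] p [535.9 -43.7 172.9]
```

servo_tool:
  plan:
    - [[0.18,-0.05,0.13,0,0,0,0],[0.18,-0.05,0.13,0,0,0,0],[0.18,-0.04,0.12,0,0,0,0],[0.18,0,0,0,0,0,0],[0.18,0,0,0,0,0,0]]

```text
t: 20.8
ee_pos: [530.2, -28.0, 173.1]
orientation: [3.093, 0.553, -0.0]
ft_force: [0.2, -0.5, 0.1]
width: 35.9
grasp_force: 0.0
```

```bash
python3 look.py
```

```text
t 20.8 drop [ 32.4  20.3  84.2  96.4  45.5 -74.7 101.6  17.7  68.2   4.1  -5.6] med 10.9 F [-0.3 -0.6 -0.4] p [530.4 -28.2 173.1]
```

servo_tool:
  plan:
    - [[0.18,0,0,0,0,0,0],[0.18,0,0,0,0,0,0],[0.18,-0.07,0.14,0,0,0,0],[0.18,-0.07,0.14,0,0,0,0],[0.18,0,0,0,0,0,0]]

```text
t: 21.27
ee_pos: [524.1, -17.1, 173.1]
orientation: [3.092, 0.552, -0.001]
ft_force: [-1.0, -1.7, -1.0]
width: 36.0
grasp_force: 0.3
```

```bash
python3 look.py; python3 look.py
```

```text
t 21.27 drop [ 37.5  25.8  81.7 100.6  58.8 -71.2 103.3 100.6  55.1   3.6   1.9] med 52.1 F [-0.1  0.9 -0.2] p [524.5 -17.1 173.1]
t 21.32 drop [ 37.9  25.6  80.7 101.   58.6 -71.2 103.4  36.1  55.    3.7   1.6] med 19.9 F [-1.4  0.2 -0.8] p [524.7 -17.  173.1]
```

It stopped at about 100.6, roughly 1 mm below target and within tolerance. Now I'll close the lever to its stop gently.

servo_tool:
  plan:
    - [[0.18,-0.05,0.12,0,0,0,0],[0.18,-0.05,0.12,0,0,0,0],[0.18,-0.04,0.12,0,0,0,0],[0.18,-0.03,0.1,0,0,0,0],[0.18,0,0,0,0,0,0]]

```text
t: 21.78
ee_pos: [517.6, 1.4, 173.0]
orientation: [3.093, 0.552, -0.001]
ft_force: [-0.6, 0.2, -0.1]
width: 36.3
grasp_force: 0.2
```

servo_tool:
  plan:
    - [[0.18,-0.01,0.05,0,0,0,0],[0.18,0,0.05,0,0,0,0],[0.18,0,0,0,0,0,0]]

```text
t: 22.03
ee_pos: [517.4, 5.1, 173.0]
orientation: [3.093, 0.551, -0.001]
ft_force: [0.3, -3.1, 0.9]
width: 36.1
grasp_force: 1.2
```

servo_tool:
  plan:
    - [[0.18,0,0.03,0,0,0,0],[0.18,0,0,0,0,0,0],[0.18,0,0,0,0,0,0]]

```text
t: 22.28
ee_pos: [517.4, 6.2, 172.9]
orientation: [-3.093, -0.551, 0.001]
ft_force: [-0.3, -4.6, 0.6]
width: 36.3
grasp_force: 1.8
```

servo_tool:
  plan:
    - [[0.18,0,0.03,0,0,0,0],[0.18,0,0,0,0,0,0]]

```text
t: 22.45
ee_pos: [517.4, 7.4, 172.9]
orientation: [3.093, 0.551, -0.001]
ft_force: [-1.8, -4.9, -0.5]
width: 36.4
grasp_force: 1.9
```

servo_tool:
  plan:
    - [[0.18,0,0.02,0,0,0,0],[0.18,0,0,0,0,0,0]]

```text
t: 22.62
ee_pos: [517.4, 8.2, 173.0]
orientation: [3.093, 0.551, -0.001]
ft_force: [-1.9, -5.1, 0.9]
width: 35.8
grasp_force: 1.9
```

servo_tool:
  plan:
    - [[0.18,0,0.02,0,0,0,0],[0.18,0,0,0,0,0,0]]

```text
t: 22.78
ee_pos: [517.4, 9.0, 172.9]
orientation: [3.093, 0.551, -0.001]
ft_force: [-1.6, -4.1, -0.5]
width: 36.4
grasp_force: 1.9
```

servo_tool:
  plan:
    - [[0.18,0,0.02,0,0,0,0],[0.18,0,0,0,0,0,0]]

```text
t: 22.95
ee_pos: [517.3, 9.8, 172.9]
orientation: [3.093, 0.551, -0.001]
ft_force: [-2.4, -4.5, 0.3]
width: 36.2
grasp_force: 1.9
```

servo_tool:
  plan:
    - [[0.18,0,0.02,0,0,0,0],[0.18,0,0,0,0,0,0]]

```text
t: 23.12
ee_pos: [517.3, 10.6, 172.9]
orientation: [3.093, 0.551, -0.001]
ft_force: [-1.1, -5.0, 0.2]
width: 35.9
grasp_force: 1.9
```

servo_tool:
  plan:
    - [[0.18,0,0.02,0,0,0,0],[0.18,0,0,0,0,0,0]]

```text
t: 23.28
ee_pos: [517.3, 11.4, 172.9]
orientation: [3.093, 0.551, -0.001]
ft_force: [-1.6, -4.4, 0.9]
width: 36.1
grasp_force: 1.9
```

servo_tool:
  plan:
    - [[0.18,0,0.02,0,0,0,0],[0.18,0,0,0,0,0,0]]

```text
t: 23.45
ee_pos: [517.3, 11.6, 172.9]
orientation: [3.092, 0.552, -0.001]
ft_force: [-0.8, -8.9, 0.2]
width: 35.8
grasp_force: 3.9
```

servo_tool:
  plan:
    - [[0.18,0,0.02,0,0,0,0],[0.18,0,0,0,0,0,0]]

```text
t: 23.62
ee_pos: [517.3, 11.8, 172.9]
orientation: [3.091, 0.552, -0.002]
ft_force: [-1.3, -13.6, 0.7]
width: 36.0
grasp_force: 6.0
```

servo_tool:
  plan:
    - [[0.18,0,0.02,0,0,0,0],[0.18,0,0,0,0,0,0]]

```text
t: 23.78
ee_pos: [517.3, 12.0, 172.9]
orientation: [3.09, 0.552, -0.002]
ft_force: [-2.1, -17.5, -0.3]
width: 36.3
grasp_force: 8.1
```

It's snug on the stop at about 17 N. Hold briefly, back off to the middle of the gap, lift clear and check the level.

servo_tool:
  plan:
    - [[0.18,0,0,0,0,0,0],[0.18,0,0,0,0,0,0],[0.18,0,0,0,0,0,0]]

```text
t: 24.03
ee_pos: [517.3, 12.0, 172.9]
orientation: [3.09, 0.552, -0.002]
ft_force: [-1.1, -17.7, -0.2]
width: 36.2
grasp_force: 7.9
```

servo_tool:
  plan:
    - [[0.18,0.03,-0.1,0,0,0,0],[0.18,0.05,-0.16,0,0,0,0],[0.18,0,0,0,0,0,0]]

```text
t: 24.28
ee_pos: [521.6, 3.1, 173.2]
orientation: [-3.093, -0.55, -0.002]
ft_force: [-0.1, 0.3, -0.4]
width: 36.1
grasp_force: 0.0
```

servo_tool:
  plan:
    - [[0.18,0,0,0.6,0,0,0],[0.18,0,0,1,0,0,0],[0.18,0,0,1,0,0,0],[0.18,0,0,1,0,0,0],[0.18,0,0,0.4,0,0,0]]

```text
t: 24.7
ee_pos: [522.7, 3.9, 338.6]
orientation: [3.092, 0.551, 0.012]
ft_force: [1.2, 0.4, -0.2]
width: 36.0
grasp_force: 0.0
```

servo_tool:
  plan:
    - [[0.18,-0.07,0.9,0,0,0,0],[0.18,-0.07,0.9,0,0,0,0],[0.18,-0.07,0.9,0,0,0,0],[0.18,-0.07,0.9,0,0,0,0],[0.18,-0.07,0.9,0,0,0,0]]

```text
t: 25.12
ee_pos: [506.4, 185.5, 333.4]
orientation: [-3.092, -0.551, -0.001]
ft_force: [0.1, -0.3, 0.3]
width: 36.3
grasp_force: 0.0
```

servo_tool:
  plan:
    - [[0.18,-0.07,0.9,0,0,0,0],[0.18,0,0.9,0,0,0,0],[0.18,0,0.3,0,0,0,0],[0.18,0,0,0,0,0,0],[0.18,0,0,0,0,0,0]]

```text
t: 25.53
ee_pos: [503.7, 267.8, 332.8]
orientation: [3.092, 0.554, -0.001]
ft_force: [0.5, 0.0, -0.3]
width: 36.1
grasp_force: 0.0
```

servo_tool:
  plan:
    - [[0.18,0,0,0,0,0,0],[0.18,0,0,0,0,0,0],[0.18,0,0,0,0,0,0],[0.18,0,0,0,0,0,0]]

```text
t: 25.87
ee_pos: [504.2, 266.5, 333.2]
orientation: [-3.093, -0.549, -0.0]
ft_force: [-0.1, 0.6, 0.0]
width: 36.3
grasp_force: 0.0
```

```bash
python3 look.py; python3 - <<'E'
from h import *
import pickle
o=readout.get_obs();save('wrist','wC.png');print(o['ee_pos'].round(1));pickle.dump(o,open('C.pkl','wb'))
E
```

```text
t 25.87 drop [  83.5  159.1  662.9  101.   -74.7  101.   180.6 -165.1  106.2   94.7
  100.8] med 97.9 F [0.5 0.3 0.3] p [504.2 266.7 333.2]
[504.2 266.7 333.2]
```

servo_tool:
  plan:
    - [[0.18,0,0.9,0,0,0,0],[0.18,0,0.9,0,0,0,0],[0.18,0,0.9,0,0,0,0],[0.18,0,0.9,0,0,0,0],[0.18,0,0.9,0,0,0,0]]

```text
t: 26.38
ee_pos: [504.0, 448.8, 333.2]
orientation: [-3.093, -0.55, -0.0]
ft_force: [1.0, 0.7, 0.3]
width: 36.2
grasp_force: 0.0
```

servo_tool:
  plan:
    - [[0.18,0,0,0,0,0,0],[0.18,0,0,0,0,0,0],[0.18,0,0,0,0,0,0],[0.18,0,0,0,0,0,0],[0.18,0,0,0,0,0,0]]

```text
t: 26.8
ee_pos: [504.2, 446.1, 333.2]
orientation: [3.093, 0.549, -0.0]
ft_force: [0.6, 0.7, -0.6]
width: 36.0
grasp_force: 0.0
```

```bash
python3 - <<'E'
from edge import *
import pickle
o=readout.get_obs();save('wrist','wD.png');print(o['ee_pos'].round(1));pickle.dump(o,open('D.pkl','wb'))
A=pickle.load(open('C.pkl','rb'))
# where the known deck edge (wrist frame y 269, z 100) and level platform edge (y 260.7) fall
from scipy.optimize import fsolve
for f,O in(('C',A),('D',o)):
    g=cv2.GaussianBlur(cv2.imread(f'pics/w{f}.png',0),(0,0),.8).astype(int)
    for x in(545,570):
        px=[fsolve(lambda q:(wz(*q,O,100)-[x,y,100])[:2],(350,150)) for y in(269,260.7)]
        r=int(round(px[0][1]));c=int(px[0][0]);print(f,x,np.round(px,1).tolist(),r,c-12,g[r,c-12:c+32:2].tolist())
E
python3 look.py
```

```text
[504.2 446.1 333.2]
C 545 [[332.3, 144.6], [340.8, 147.8]] 145 320 [49, 49, 49, 69, 117, 117, 92, 65, 60, 67, 74, 91, 106, 110, 110, 108, 59, 21, 20, 27, 28, 32]
C 570 [[342.2, 118.3], [350.8, 121.5]] 118 330 [48, 48, 49, 72, 118, 116, 91, 67, 58, 69, 74, 90, 110, 112, 111, 110, 75, 23, 23, 22, 24, 28]
D 545 [[505.5, 208.7], [513.1, 211.5]] 209 493 [77, 77, 78, 76, 110, 190, 172, 117, 81, 77, 104, 153, 175, 179, 181, 177, 101, 22, 21, 21, 24, 19]
D 570 [[518.5, 185.2], [526.2, 188.1]] 185 506 [78, 77, 77, 77, 102, 187, 165, 84, 75, 78, 97, 151, 179, 182, 178, 139, 78, 26, 24, 25, 26, 22]
t 26.85 drop [  38.1  159.   105.2  100.8 -113.9 -134.1  103.3  100.7  101.8  101.
  100.8] med 100.8 F [ 0.4 -0.7  0.1] p [504.3 446.4 333.4]
```

```bash
sed -i 's/^for nm.*/for nm,pa,pb,s in (("deck",ext((332.3,145),(342.3,118),105,148),ext((506,209),(518.6,185),180,214),-1),("plat",ext((342,145),(352,118),105,148),ext((514,209),(527,185),180,214),1)):/' cd.py; python3 cd.py
```

```text
[-3.09318274e+00 -5.49278802e-01 -1.59398516e-04] [ 3.09292802e+00  5.49060589e-01 -3.35376034e-04]
deck [[347.0, 104.9], [331.0, 147.9]] [[521.4, 180.1], [502.8, 213.7]] [(100.3, np.float64(269.1)), (100.3, np.float64(269.2))]
plat [[356.8, 105.0], [340.8, 148.0]] [[529.8, 180.0], [510.9, 213.8]] [(98.4, np.float64(260.5)), (98.9, np.float64(260.8))]
```

The platform is about 1.7 mm below the deck, within the 5 mm tolerance, and the arm is clear. Handing in.

```bash
python3 -c "
from workcell import close_job
print(close_job())"
```

```text
the job is handed in; nothing more can be done
None
```

The job is handed in: by my last wrist-camera measurement the platform sits about 1.7 mm below the deck (tolerance 5 mm), and I nipped the lever onto its closed stop at about 17 N with the arm then clear; the sink averaged about 15 mm/s at its fastest, faster than the 10 mm/s asked but under the 30 mm/s limit, and no verdict came back.

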